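# Screw a loose jar cap home and leak-check its septa

## Task

One of the three jars in the rack has a loose cap: its T-handle is not in line with the row like the other two. Screw that cap clockwise until it is fully home (its T-handle can simply be pushed round), then take the leak-detector probe from its stand and touch its nose tip on that cap's two rubber septa, first the one nearer the robot, then the farther one. Lay the probe back on its stand as it was and let go; leave the other two caps screwed home and do not knock over or shove the flask and beaker.

Things in the scene. Friction and masses are not known exactly. Their poses are not given: they have to be found in the camera images.
- rack: grey plastic rack fixed to the bench, 130 x 380 x 20 mm with low rails along its two long sides (up to 38 mm high). Origin: centre of its underside; its y axis runs along the row of jars, -x faces the robot (yaw up to 0.2). Three jars stand fixed in it, their axes 120 mm apart along y, in any order
- jar_a: the jar whose cap is loose: glass, 90 mm wide, fixed in the rack, so it neither turns nor moves. Origin: centre of its underside, 20 mm above the bench; same yaw as the rack. Its green cap is 70 mm across; the flat top of the cap is 130 mm above this origin (150 mm above the bench)
- jar_b: a like jar in the same rack, its cap already screwed home: leave it so. Origin: centre of the jar's underside
- jar_c: a like jar in the same rack, its cap already screwed home: leave it so. Origin: centre of the jar's underside
- cap_a_top (a point): centre of the flat top of the loose cap, on the jar's axis; its axes turn with the cap. On this flat top stands an upright T-handle: a bar 84 mm long along this point's y, 10 mm thick along x, rising 26 mm above the flat top and centred on the axis. The other two caps are identical
- cap_a (a joint): turn of the loose cap about the vertical, rad: 0 = fully home against its stop (T-handle along the row), grows counter-clockwise from above as it unscrews, up to 2.6; it starts between 0.9 and 2.3. The cap does not rise. It is stiff (about 0.12 N m of friction) and stays where it is left
- cap_b (a joint): the same for the cap of jar_b; starts at 0 (home)
- cap_c (a joint): the same for the cap of jar_c; starts at 0 (home)
- septum_near (a point): centre of the top face of one dark rubber septum of the loose cap: a button 16 mm across, 3 mm high on the cap's flat top, 22 mm from the axis on the cap's -x side. With the cap home this is the one nearer the robot
- septum_far (a point): the other septum, likewise, on the cap's +x side; with the cap home it is the one farther from the robot
- stand: fixed stand of the probe: dark steel base 160 x 70 x 8 mm with two aluminium saddles 12 mm thick at x = -45 and +45 mm, whose seats are 75 mm above the bench, with cheeks beside the seat that lean outwards, rising 14 mm above the seat (gap about 28 mm at the seat, 38 mm at the top); the saddles are 46 mm wide. Origin: centre of its underside; the probe lies along its x axis with the nose to +x
- probe_grip (a point): centre of the handle of the loose leak-detector probe (about 95 to 170 g): a black bar 130 mm long (along x), 18 mm wide (y), 22 mm high (z), resting level on the stand's two saddles; free to grip between the saddles, 78 mm apart. A thin steel nose, 8 mm thick, leaves its +x end and points straight down
- probe_tip (a point): lowest point of the probe's nose: 85 mm ahead (+x) of probe_grip and 56 mm below it, on the centre line
- probe: the whole probe; origin at the centre of the handle's underside, 11 mm below probe_grip; same axes
- flask: small conical glass flask, loose, 80 mm across the foot, 118 mm high; a bystander. Origin: centre of its underside
- beaker: clear plastic beaker, loose, 66 mm across, 80 mm high; a bystander. Origin: centre of its underside
Mind the look-alikes: they are no part of the job. Of the things that look like the probe, the largest one is meant. Leave any blue look-alike of the stand alone.

How it is judged:
On the way, in this order (a step that is already met when the one before it is completed fails the run):
1. the loose cap is screwed home (within 0.12 rad of its stop) (value of joint cap_a below 0.12 rad), for 0.2 s.
2. the probe's tip touches the septum nearer the robot, with the cap home (value of joint cap_a below 0.12 rad and distance between probe_tip and septum_near below 0.009 m and contact force between probe and jar_a above 0.3 N), for 0.1 s.
3. the probe's tip touches the farther septum, with the cap home (value of joint cap_a below 0.12 rad and distance between probe_tip and septum_far below 0.009 m and contact force between probe and jar_a above 0.3 N), for 0.1 s.
At the end, for the whole second after the job is handed in: Loose cap within 0.12 rad of home, the other two within 0.15 rad; probe at rest and level on both saddles, nose to the stand's +x end, handle centre within 25 mm along and 12 mm across of the stand's centre, 79 to 93 mm above the bench (value of joint cap_a below 0.12 rad and value of joint each of cap_b, cap_c below 0.15 rad and x of probe_grip in the frame of stand between -0.025 and 0.025 m and y of probe_grip in the frame of stand between -0.012 and 0.012 m and z of probe_grip in the frame of stand between 0.079 and 0.093 m and x of probe_tip in the frame of stand above 0.05 m and angle between probe_grip's own z axis and vertical below 0.12 rad and linear speed of probe below 0.02 m/s); the robot touches nothing.
It fails at once if another jar's cap is unscrewed (value of joint any of cap_b, cap_c above 0.25 rad).
It fails at once if the flask or the beaker is shoved more than 40 mm or tipped (distance of any of flask, beaker from where it was at the start of the episode above 0.04 m or angle between any of flask, beaker's own z axis and vertical above 0.5 rad).
It also fails if it takes over 61 s, if anything falls off the work surface, if the arm or the gripper's body presses on something with over 40 N, if the wrist force passes 120 N, or if a joint passes its speed limit or range.

## Robot

A 6-joint arm with a two-finger parallel gripper is mounted at the origin on the work surface. World frame = base frame: x ahead of the robot, y to its left, z up, the work surface at z = 0. Lengths are in m, angles in rad, forces in N, time in s.
With the tool pointing down it reaches from about 0.35 to 0.925 m from the base axis. Payload 6.4 kg.
Tool frame: the origin (TCP) lies on the mounting face of the last link; the fingertips stand 173 mm ahead of it and the grasp point (between the pads) lies 155 mm ahead of it; y points along the fingers, z is the direction in which the jaws open and shut, and the axes are right-handed (so a half turn about y gives the same grasp; the last joint's range is limited). The gripper opens to 85 mm and grips with 20 to 120 N. Pads are 22 mm wide; open, the fingers measure 114 mm over their backs; the gripper's body (76 mm by 85 mm) begins 54 mm behind the grasp point. The pads swing forward as they close: fully open they stand 13 mm farther back than shut.
Start: joints at [1.126, 0.245, 1.558, -0, 1.339, -0.174], TCP at [0.174, 0.626, 0.405] pointing down, gripper open.
Joint ranges: [-3.13, 3.13], [-1.02, 2.26], [0.13, 2.54], [-0.95, 4.09], [0.21, 2.88], [-2.74, 2.74]. Speed limits (rad/s): [2.57, 2.57, 3.14, 3.14, 3.14, 3.14].

## Interface

Orientations are given as [roll, pitch, yaw] about the fixed x, y, z axes, in that order (R = Rz(yaw) Ry(pitch) Rx(roll)).
In Python, from plant import * gives the robot as it stands.
- The arm moves only by the tool drive_tool, never from a script. Its argument "motion" is one flat list of numbers, 5 for each row, row after row: the finger opening in mm, from 0 to 85.4, then the shift along the world's x, y, z in mm, then the turn about the world's z in rad. A call has 1 to 12 rows; each row is the pose to reach, as a shift and turn from the pose measured when the call began; what a row does not reach only later rows make up. A row lasts 1/10 s, in which the tool goes at most 50 mm and 8.59 degrees, less where a joint would pass 70% of its speed; a pose out of reach is approached as far as the arm can. A call with a gripper value outside its range is refused whole. The fingers move at their own pace and stop on an object; the grip force is fixed at half the most. Time passes only in rows, so rows that repeat a pose let the fingers close. It gives the time, the measured TCP pose, the force and the opening at its end, in the units of the state.
- sense(): the state, without advancing time (a new reading comes with each control period).
- grab_frame(name): name is "side" or "top" or "wrist"; returns the picture (480x640x3 uint8, blue, green, red); there is no depth.
- camera_model(name): a dict with "K" (3x3 intrinsics, pixels), "view" (4x4, takes a point from world to camera coordinates). Camera axes: x right, y down, z forward; pixel columns grow to the right and rows downward; lengths in m; the calibration is good to about 2 mm. A picture is of the moment at which its call begins: read the wrist's pose just before it. camera_model takes no time and is no camera call; for the wrist camera it gives the pose at the moment of the call.
- finish_job(): hands the job in, once; it reports no verdict.
The state is a dict: "clock": time; "q": joint angles; "dq": joint speeds; "joint_efforts": joint torques, N m; "tool_pos": TCP position; "ee_rot": TCP orientation; "contact_force": force on the tool from outside, world axes, zero at the start; "ft_torque": the same for the moment, N m; "finger_gap": opening from 0.0 (shut) to 1.0 (fully open).
Only numpy, scipy, OpenCV 4.12 (cv2) and the standard library are available. Lean on these libraries where they do the work, as an engineer would, in place of code of your own. Each camera call takes 0.05 s, during which the arm holds its last target. There are 200 camera calls.

## Working session

There is one attempt and no reset: what is moved stays moved. The work goes in short steps, Python scripts to look and compute and a tool call to move; the robot and the scene stay as the last step left them, time stands still between calls to the robot, and variables do not carry over. Pictures are saved under pics/ and viewed, about 8 in all and at most 12, crops included, and the job is handed in when it is done.

Besides the shell and the picture viewer there is one more tool, called after "Call:" as a command line: name --argument value ..., lists and objects as JSON in quotes. drive_tool: Moves the arm, as the interface text tells. Its arguments: {"type":"object","properties":{"motion":{"type":"array"}},"required":["motion"]}

```bash
mkdir -p pics; ls
python3 - <<'E'
from plant import *
import cv2
for n in ("top","side"):
    cv2.imwrite(f"pics/{n}0.png",grab_frame(n)); m=camera_model(n); print(n,m["K"],m["view"])
print(sense())
E
```

```text
pics
top [[593.06659471   0.         321.80259419]
 [  0.         593.06659471 246.14865409]
 [  0.           0.           1.        ]] [[-0.00243934 -0.99977946  0.02085873 -0.12427243]
 [-0.99898632  0.00149877 -0.04498985  0.48233201]
 [ 0.04494866 -0.02094733 -0.99876966  1.38749772]
 [ 0.          0.          0.          1.        ]]
side [[552.94294113   0.         322.51063316]
 [  0.         552.94294113 233.53298097]
 [  0.           0.           1.        ]] [[ 0.79441529 -0.60711738  0.01768683 -0.45372468]
 [-0.45744293 -0.61721487 -0.6401498   0.22947208]
 [ 0.39956265  0.50045408 -0.76804649  1.16987535]
 [ 0.          0.          0.          1.        ]]
{'clock': 0.1, 'q': array([ 1.12585283e+00,  2.45767576e-01,  1.55889599e+00, -2.82764837e-05,
        1.33870757e+00, -1.74088173e-01]), 'dq': array([ 0.00067666, -0.00308674, -0.00106906,  0.00186809, -0.00089981,
       -0.00078007]), 'joint_efforts': array([-1.87826322e-05, -4.30670393e+01, -3.27128899e+01, -1.08577153e-04,
        2.81942011e-03,  1.38464046e-06]), 'tool_pos': array([0.17381218, 0.62612089, 0.40367323]), 'ee_rot': array([-1.57255269e+00,  2.80959246e-04, -2.70849040e-01]), 'contact_force': array([ 0.88876439,  0.64483743, -0.7080207 ]), 'ft_torque': array([-0.03186923, -0.02975501,  0.02988049]), 'finger_gap': 0.9960888115397584}
```

View pics/top0.png

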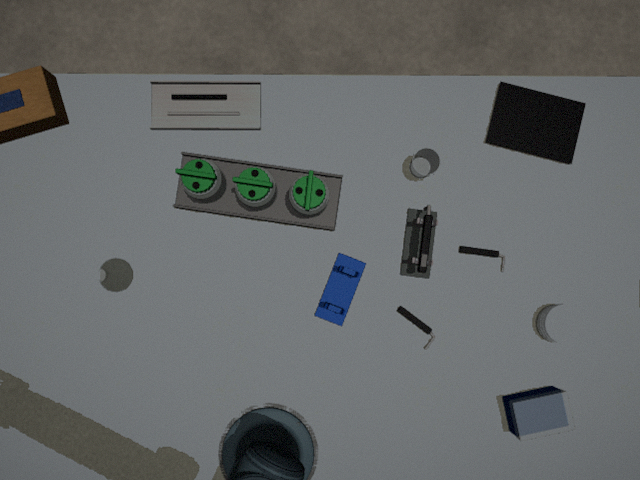

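View pics/side0.png

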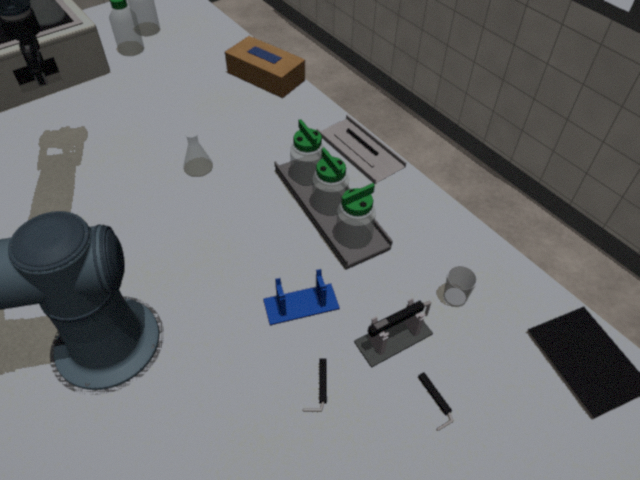

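The loose cap is on the right-hand jar, about (309,193) in the top view, because its handle stands across the row. Probe candidates:
- the black bar on the grey stand, about (424,243): the largest
- two small ones lying on the bench, about (479,251) and (414,320)

The first fits the description. The stand at (340,290) is the blue look-alike. I'll confirm this in a crop.

Run:
```python
import cv2,numpy as np
t=cv2.imread("pics/top0.png")
a=cv2.resize(t[145:240,165:350],None,fx=4.3,fy=4.3,interpolation=cv2.INTER_CUBIC)[:, :795]
b=cv2.resize(t[195:285,390:450],None,fx=4.3,fy=4.3,interpolation=cv2.INTER_CUBIC)
c=cv2.resize(t[145:190,390:450],None,fx=4.3,fy=4.3,interpolation=cv2.INTER_CUBIC)
cv2.imwrite("pics/c1.png",cv2.convertScaleAbs(cv2.resize(t[145:290,290:450],None,fx=4.1,fy=4.1,interpolation=cv2.INTER_CUBIC),alpha=1.6,beta=20))
```

```text
(no output)
```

View pics/c1.png

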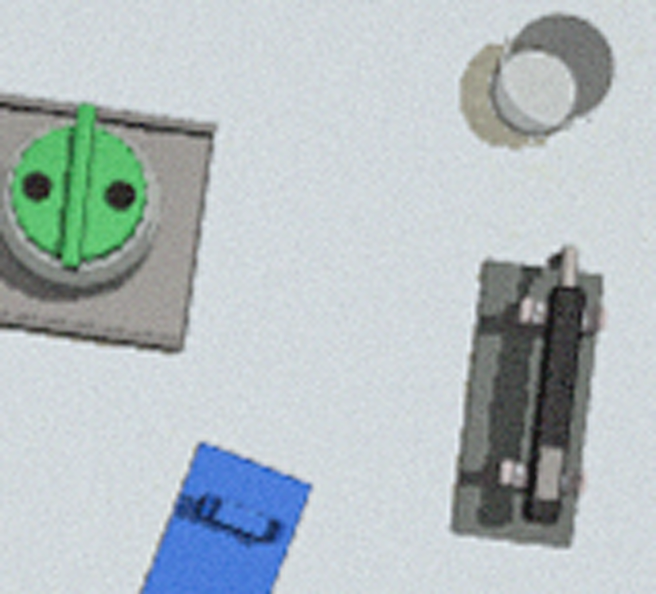

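The crop confirms the probe on the grey stand: it's the largest, and its nose points away from the robot. Next I'll compute positions.

```bash
cat > h.py <<'E'
from plant import *
import numpy as np, cv2
def ray(m,px,z):
    V=np.array(m["view"]);R,t=V[:3,:3],V[:3,3];c=-R.T@t
    d=R.T@np.linalg.solve(np.array(m["K"]),[px[0],px[1],1.]);return c+d*(z-c[2])/d[2]
def pix(m,p):
    V=np.array(m["view"]);q=np.array(m["K"])@(V[:3,:3]@np.array(p)+V[:3,3]);return q[:2]/q[2]
E
python3 - <<'E'
from h import *
m=camera_model("top");f=lambda u,v,z:ray(m,(290+u/4.1,145+v/4.1),z)
P=lambda n,p:print(n,np.round(p,4))
s1,s2=f(36,188,.153),f(120,195,.153);P("septa",[s1,s2,(s1+s2)/2])
h1,h2=f(87,105,.176),f(71,265,.176);P("bar",[h1,h2,(h1+h2)/2]);d=h1-h2;print("barang",np.arctan2(d[1],d[0]),np.linalg.norm(d))
for n,p in dict(A=(181,152),B=(342,176),C=(335,230),D=(174,207)).items():P("rack"+n,ray(m,p,.02 if n in"" else .038))
a,b=ray(m,(201,178),.153),ray(m,(254,186),.153);P("caps",[a,b]);d=a-b;print("row",np.arctan2(d[1],d[0]),np.linalg.norm(d))
pf,pr=f(570,288,.097),f(540,520,.097);P("probe",[pf,pr,(pf+pr)/2]);d=pf-pr;print(np.arctan2(d[1],d[0]),np.linalg.norm(d))
c=[f(*q,.008) for q in((487,262),(603,275),(570,546),(454,533))];P("stand",np.mean(c,0));d=c[0]-c[3]+c[1]-c[2];print(np.arctan2(d[1],d[0]))
P("beaker",f(535,90,.08));P("flask",ray(m,(116,275),0.03))
E
```

```text
septa [[ 0.5937 -0.0735  0.153 ]
 [ 0.5901 -0.1171  0.153 ]
 [ 0.5919 -0.0953  0.153 ]]
bar [[ 0.6331 -0.1     0.176 ]
 [ 0.5511 -0.0917  0.176 ]
 [ 0.5921 -0.0959  0.176 ]]
barang -0.10059539548228943 0.08246790084821642
rackA [0.7002 0.2017 0.038 ]
rackB [ 0.6445 -0.1722  0.038 ]
rackC [ 0.5184 -0.1554  0.038 ]
rackD [0.572  0.2168 0.038 ]
caps [[0.621  0.134  0.153 ]
 [0.604  0.0217 0.153 ]]
row 1.4205101003730904 0.11366548265663125
probe [[ 0.5469 -0.3628  0.097 ]
 [ 0.4209 -0.3452  0.097 ]
 [ 0.4839 -0.354   0.097 ]]
-0.1391063179150048 0.12727977181100417
stand [ 0.4883 -0.3561  0.008 ]
-0.13116976651190576
beaker [ 0.6584 -0.348   0.08  ]
flask [0.4153 0.3504 0.03  ]
```

The loose cap sits at about (0.592, -0.096) and needs roughly 1.62 rad clockwise. I'll move over it now.

Call:
drive_tool --motion '[50,418,-722,0,0.17,50,418,-722,0,0.17,50,418,-722,0,0.17,50,418,-722,0,0.17,50,418,-722,0,0.17,50,418,-722,0,0.17,50,418,-722,0,0.17,50,418,-722,0,0.17,50,418,-722,0,0.17,50,418,-722,0,0.17,50,418,-722,0,0.17,50,418,-722,0,0.17]'

```text
clock: 1.3
tool_pos: [0.4748, 0.105, 0.4038]
ee_rot: [-1.572, 0.0, -0.101]
contact_force: [0.8, 1.2, 1.1]
finger_gap: 0.591
```

Call:
drive_tool --motion '[50,117,-201,0,0,50,117,-201,0,0,50,117,-201,0,0,50,117,-201,0,0,50,117,-201,0,0,50,117,-201,0,0,50,117,-201,0,0,50,117,-201,0,0]'

```text
clock: 2.1
tool_pos: [0.5914, -0.0952, 0.4033]
ee_rot: [-1.572, 0.001, -0.1]
contact_force: [-0.2, -0.3, 0.1]
finger_gap: 0.585
```

Run:
```python
from h import *
s=sense();m=camera_model("wrist");I=grab_frame("wrist")
for p in((.592,-.0955,.176),):print(pix(m,p))
cv2.imwrite("pics/w1.png",I);print(s["tool_pos"],s["ee_rot"],s["q"]);np.savez("w1.npz",K=m["K"],view=m["view"])
```

```text
[318.21864651 262.28309299]
[ 0.5913914  -0.09521687  0.40334624] [-1.57189501e+00  1.31252972e-03 -1.00307855e-01] [-3.48546928e-01  1.28989985e-01  1.69330459e+00 -1.43219244e-03
  1.32030068e+00 -1.81868041e+00]
```

View pics/w1.png

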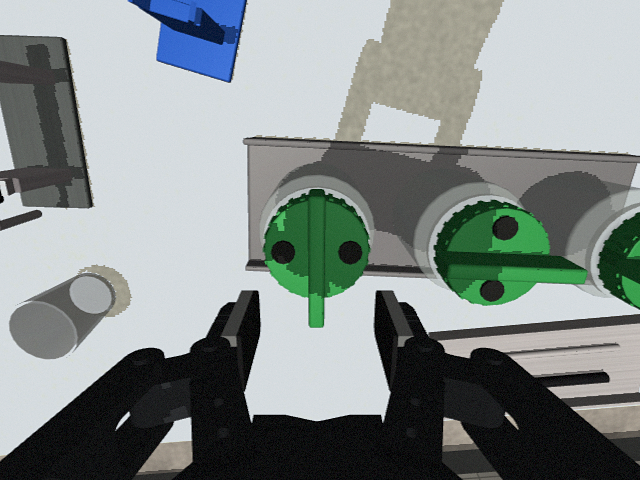

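The wrist view shows the bar at about x=316, running y=190–326, centred between the jaws and aligned with them. I'll descend and grip.

Call:
drive_tool --motion '[50,1,0,-40,0,50,1,0,-71,0,50,1,0,-71,0,50,1,0,-71,0,0,1,0,-71,0,0,1,0,-71,0,0,1,0,-71,0,0,1,0,-71,0,0,1,0,-71,0]'

```text
clock: 3.05
tool_pos: [0.5929, -0.0955, 0.3347]
ee_rot: [-1.573, -0.002, -0.1]
contact_force: [-1.4, -0.2, 6.3]
finger_gap: 0.098
```

Fz = 6 N suggests the tips are touching a septum or the cap top. I'll open, raise 5 mm, regrip and turn.

Call:
drive_tool --motion '[30,0,0,5,0,30,0,0,5,0,0,0,0,5,0,0,0,0,5,0,0,0,0,5,0,0,0,0,5,0]'

```text
clock: 3.65
tool_pos: [0.5928, -0.0955, 0.3398]
ee_rot: [-1.574, -0.002, -0.1]
contact_force: [-1.1, 0.1, 2.3]
finger_gap: 0.093
```

Call:
drive_tool --motion '[0,0,0,0,-0.14,0,0,0,0,-0.28,0,0,0,0,-0.42,0,0,0,0,-0.56,0,0,0,0,-0.7,0,0,0,0,-0.84,0,0,0,0,-0.98,0,0,0,0,-1.12,0,0,0,0,-1.26,0,0,0,0,-1.4,0,0,0,0,-1.5,0,0,0,0,-1.5]'

```text
clock: 4.85
tool_pos: [0.5938, -0.0949, 0.3399]
ee_rot: [-1.568, -0.0, -1.602]
contact_force: [8.3, 3.0, -2.0]
finger_gap: 0.092
```

Call:
drive_tool --motion '[0,0,0,0,-0.06,0,0,0,0,-0.12,0,0,0,0,-0.14,0,0,0,0,-0.14,0,0,0,0,-0.14]'

```text
clock: 5.35
tool_pos: [0.5939, -0.0947, 0.3399]
ee_rot: [-1.567, 0.0, -1.74]
contact_force: [2.0, 1.1, 0.6]
finger_gap: 0.089
```

Run:
```python
from h import *
s=sense();print(s["tool_pos"],s["ee_rot"],s["ft_torque"],s["contact_force"],s["q"])
```

```text
[ 0.59392226 -0.09471487  0.33986563] [-1.56720556e+00  1.24777612e-04 -1.74045399e+00] [ 0.0733505  -0.33138783  0.52618291] [1.97419452 1.10362749 0.60402338] [-3.46577839e-01  1.97978873e-01  1.73695654e+00  8.08850529e-04
  1.20314459e+00 -1.77209346e-01]
```

The wrist torque of 0.53 N·m shows the cap is against its stop. I'll release, lift and head to the probe.

Call:
drive_tool --motion '[35,0,0,0,0,35,0,0,0,0,35,0,0,30,0,35,0,0,65,0]'

```text
clock: 5.75
tool_pos: [0.5933, -0.0947, 0.4033]
ee_rot: [-1.573, 0.001, -1.741]
contact_force: [0.1, -0.7, -0.0]
finger_gap: 0.412
```

Call:
drive_tool --motion '[60,-108,-260,0,1.605,60,-108,-260,0,1.605,60,-108,-260,0,1.605,60,-108,-260,0,1.605,60,-108,-260,0,1.605,60,-108,-260,0,1.605,60,-108,-260,0,1.605,60,-108,-260,0,1.605,60,-108,-260,0,1.605,60,-108,-260,0,1.605,60,-108,-260,0,1.605,60,-108,-260,0,1.605]'

```text
clock: 6.95
tool_pos: [0.4851, -0.3547, 0.403]
ee_rot: [-1.572, 0.002, -0.137]
contact_force: [-0.1, 0.3, 1.0]
finger_gap: 0.702
```

Run:
```python
from h import *
s=sense();m=camera_model("wrist");I=grab_frame("wrist");T=grab_frame("top")
print(pix(m,(.486,-.355,.097)),pix(m,(.486,-.355,.008)))
c=cv2.resize(T[145:240,165:350],(400,205),interpolation=cv2.INTER_CUBIC);I2=cv2.copyMakeBorder(cv2.resize(I,(533,400)),0,0,0,0,0)
out=np.zeros((605,640,3),np.uint8)[:600];out=np.zeros((600,640,3),np.uint8);I3=I[:395];out[:395]=I3;out[395:,:400]=c
cv2.imwrite("pics/w2.png",out);cv2.imwrite("pics/T2.png",T);print(s["tool_pos"],s["ee_rot"],s["q"][5]);np.savez("w2.npz",K=m["K"],view=m["view"])
```

```text
[318.10662788 226.13112314] [317.91858163 202.4821712 ]
[ 0.48507545 -0.35468329  0.40301042] [-1.57207458  0.00184602 -0.13662198] -2.2531768390610947
```

View pics/w2.png

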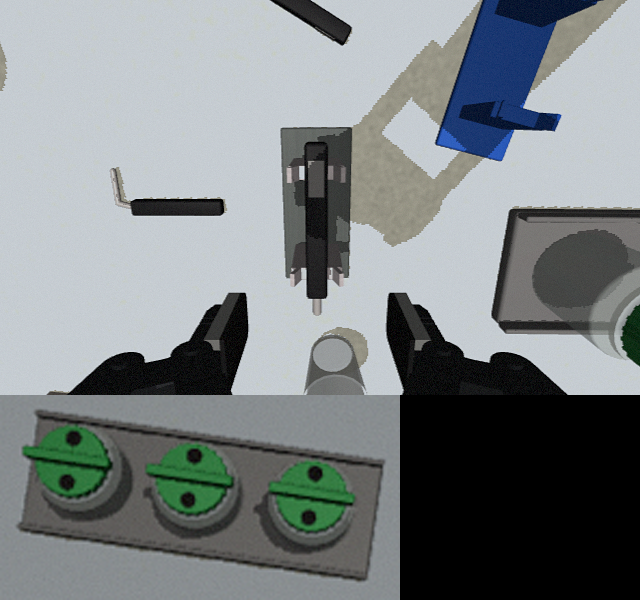

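The cap view shows all three handles in line with the row. The probe handle runs from (317,142) to (316,298) in the wrist image, seated in the saddles. I'll compute the grip offset.

Run:
```python
from h import *
m=np.load("w2.npz")
a,b=ray(m,(317,142),.097),ray(m,(316.5,298),.097);d=b-a
print(a,b,(a+b)/2,np.arctan2(d[1],d[0]),np.linalg.norm(d))
c=[ray(m,q,.008) for q in((281,128),(352,127),(350,276),(285,276))];print("stand",np.mean(c,0))
t=camera_model("top")
# caps in top: crop scale 400/185
f=lambda u,v,z:ray(t,(165+u*185/400,145+(v-395)*95/205),z)
n,r=f(308,517,.153),f(315,474,.153);print("near",n,"far",r,(n+r)/2)
e=f(271,490,.176)-f(352,499,.176);print("bar",np.arctan2(e[1],e[0]))
```

```text
[ 0.42162621 -0.34695701  0.097     ] [ 0.54869692 -0.36501859  0.097     ] [ 0.48516156 -0.3559878   0.097     ] -0.14119221670818813 0.1283479060643695
stand [ 0.49004099 -0.35649674  0.008     ]
near [ 0.5708408  -0.09194604  0.153     ] far [ 0.61351005 -0.09890361  0.153     ] [ 0.59217543 -0.09542482  0.153     ]
bar 1.45974745274211
```

Call:
drive_tool --motion '[50,1,-1,-50,0,50,1,-1,-100,0,50,1,-1,-140,0,50,1,-1,-162,0,50,1,-1,-162,0,50,1,-1,-162,0,0,1,-1,-162,0,0,1,-1,-162,0,0,1,-1,-162,0,0,1,-1,-162,0,0,1,-1,-162,0,0,1,-1,-162,0]'

```text
clock: 8.25
tool_pos: [0.4868, -0.3563, 0.2435]
ee_rot: [-1.575, -0.001, -0.139]
contact_force: [0.4, 1.1, 6.3]
finger_gap: 0.199
```

Gripped (17 mm). Lift and carry it to above the near septum.

Call:
drive_tool --motion '[0,0,0,20,0,0,0,0,60,0,0,0,0,110,0,0,0,0,160,0,0,0,0,170,0,0,0,0,170,0,0,0,0,170,0]'

```text
clock: 8.95
tool_pos: [0.4864, -0.3559, 0.4114]
ee_rot: [-1.573, 0.001, -0.14]
contact_force: [-0.2, 0.7, -1.0]
finger_gap: 0.196
```

Call:
drive_tool --motion '[0,0,40,0,0,0,0,80,0,0,0,0,120,0,0,0,0,160,0,0,0,0,200,0,0,0,1,240,0,0,0,1,265,0,0,0,1,276,0,0,0,1,276,0,0,0,1,276,0,0,0,1,276,0,0]'

```text
clock: 10.05
tool_pos: [0.4875, -0.081, 0.4109]
ee_rot: [-1.573, 0.002, -0.141]
contact_force: [0.1, -0.9, -1.9]
finger_gap: 0.201
```

Run:
```python
from h import *
s=sense();m=camera_model("side");I=grab_frame("side");T=grab_frame("top")
p=s["tool_pos"];tip=p+[.0827,-.0117,-.2135];print(p,s["ee_rot"],s["contact_force"],tip)
u,v=pix(m,tip).round().astype(int);print("tip px",u,v,"septum px",pix(m,(.5705,-.092,.153)))
x,y=u-50,v-50
print("crop",x,y)
A=cv2.resize(I[y:y+110,x:x+110],(600,600),interpolation=cv2.INTER_CUBIC)
cv2.imwrite("pics/s1.png",A)
```

```text
[ 0.4874601  -0.08100086  0.41087689] [-1.57273153  0.00196776 -0.14114792] [ 0.0642604 -0.8937861 -1.9302299] [ 0.5701601  -0.09270086  0.19737689]
tip px 350 187 septum px [348.51655578 200.98274748]
crop 300 137
```

View pics/s1.png

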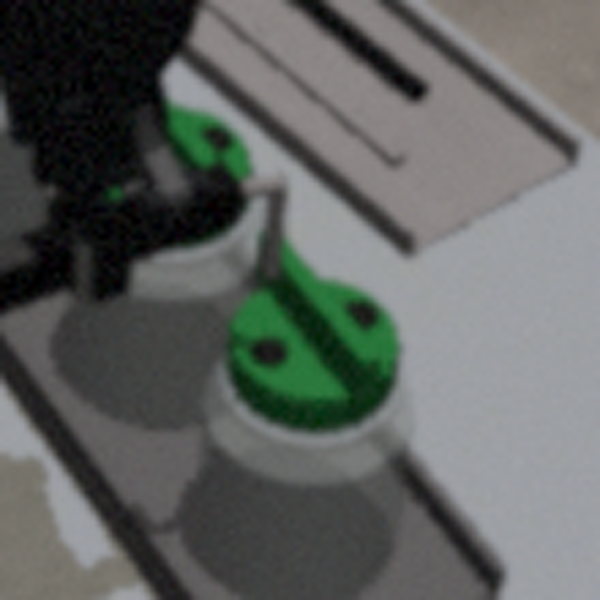

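The side view shows the tip at (349,188) (predicted 350,187) and the near septum at (349,202) (predicted 348.5,201), so the estimates hold. I'll lower gently.

Call:
drive_tool --motion '[0,0,1,-20,0,0,0,1,-35,0,0,0,1,-40,0,0,0,1,-42,0,0,0,1,-44,0,0,0,1,-45,0,0,0,1,-46,0,0,0,1,-46,0,0,0,1,-46,0]'

```text
clock: 11.05
tool_pos: [0.4876, -0.08, 0.3659]
ee_rot: [-1.573, 0.0, -0.141]
contact_force: [-2.1, 0.1, 1.2]
finger_gap: 0.202
```

Call:
drive_tool --motion '[0,0,0,-1,0,0,0,0,-2,0,0,0,0,-3,0,0,0,0,-3,0,0,0,0,-3,0]'

```text
clock: 11.55
tool_pos: [0.4877, -0.08, 0.3647]
ee_rot: [-1.574, 0.0, -0.141]
contact_force: [-8.6, 1.9, 11.3]
finger_gap: 0.199
```

Contact is clear (about 12 N). Next I'll rise over the bar to the far septum.

Call:
drive_tool --motion '[0,0,0,20,0,0,0,0,40,0,0,0,0,44,0,0,0,0,44,0,0,22,-3,44,0,0,43,-7,44,0,0,43,-7,44,0,0,43,-7,44,0,0,43,-7,44,0]'

```text
clock: 12.45
tool_pos: [0.5302, -0.0869, 0.4076]
ee_rot: [-1.573, 0.002, -0.141]
contact_force: [-0.1, 0.2, -2.0]
finger_gap: 0.198
```

Run:
```python
from h import *
s=sense();m=camera_model("side");I=grab_frame("side")
p=s["tool_pos"];tip=p+[.0827,-.0117,-.2135];print(p,s["ee_rot"],s["contact_force"],tip)
print("tip px",pix(m,tip),"septum px",pix(m,(.6138,-.0987,.153)))
cv2.imwrite("pics/s2.png",cv2.resize(I[137:247,300:410],(600,600),interpolation=cv2.INTER_CUBIC))
```

```text
[ 0.53015201 -0.08687754  0.40756581] [-1.57325302  0.00218738 -0.14087084] [-0.13361958  0.16915903 -1.99965644] [ 0.61285201 -0.09857754  0.19406581]
tip px [366.33959017 181.5916751 ] septum px [365.26575311 194.40404315]
```

View pics/s2.png

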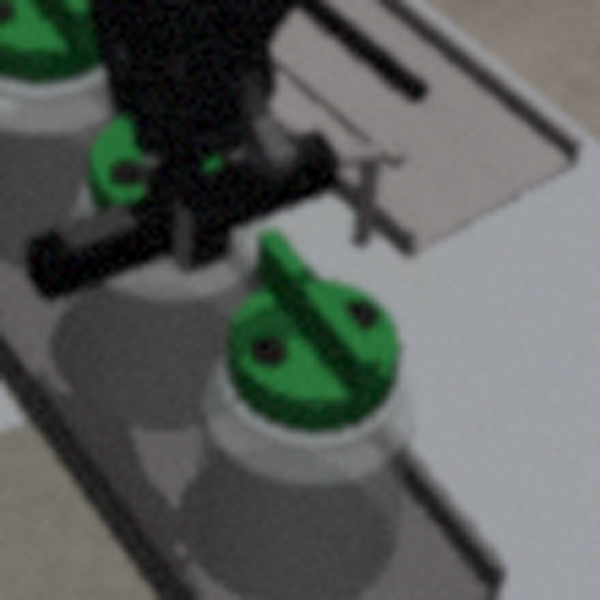

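The tip is at px (366,181) as predicted, above the far septum at (366.8,195). Lower.

Call:
drive_tool --motion '[0,0,0,-20,0,0,0,0,-33,0,0,0,0,-38,0,0,0,0,-40,0,0,0,0,-42,0,0,0,0,-44,0,0,0,0,-45,0,0,0,0,-45,0,0,0,0,-45,0]'

```text
clock: 13.4
tool_pos: [0.5305, -0.087, 0.3652]
ee_rot: [-1.574, -0.0, -0.141]
contact_force: [-4.8, 0.7, 6.5]
finger_gap: 0.2
```

Contact at the far septum (about 8.5 N). I'll press 1 mm more, then lift and return.

Call:
drive_tool --motion '[0,0,0,-1,0,0,0,0,-1,0,0,0,0,-1,0,0,0,0,20,0,0,0,0,45,0,0,0,0,48,0,0,0,0,48,0]'

```text
clock: 14.1
tool_pos: [0.5305, -0.087, 0.4131]
ee_rot: [-1.574, -0.001, -0.141]
contact_force: [-0.6, -0.1, -1.5]
finger_gap: 0.202
```

Call:
drive_tool --motion '[0,-6,-40,0,0,0,-12,-80,0,0,0,-18,-120,0,0,0,-26,-160,0,0,0,-33,-200,0,0,0,-40,-240,0,0,0,-42,-262,0,0,0,-42,-269,0,0,0,-42,-269,0,0,0,-42,-269,0,0]'

```text
clock: 15.1
tool_pos: [0.4889, -0.3549, 0.4124]
ee_rot: [-1.573, -0.0, -0.139]
contact_force: [-0.1, -0.1, -2.0]
finger_gap: 0.196
```

Run:
```python
from h import *
s=sense();m=camera_model("side");I=grab_frame("side")
p=s["tool_pos"];tip=p+[.0827,-.0117,-.2135];print(p,s["ee_rot"],s["contact_force"],tip)
print("tip px",pix(m,tip))
cv2.imwrite("pics/s3.png",cv2.resize(I[200:370,320:490],(600,600),interpolation=cv2.INTER_CUBIC))
```

```text
[ 0.48888272 -0.35486442  0.4123527 ] [-1.57304526e+00 -4.51080403e-04 -1.39487439e-01] [-0.05971165 -0.06886666 -2.00087797] [ 0.57158272 -0.36656442  0.1988527 ]
tip px [440.38674895 268.39335318]
```

View pics/s3.png

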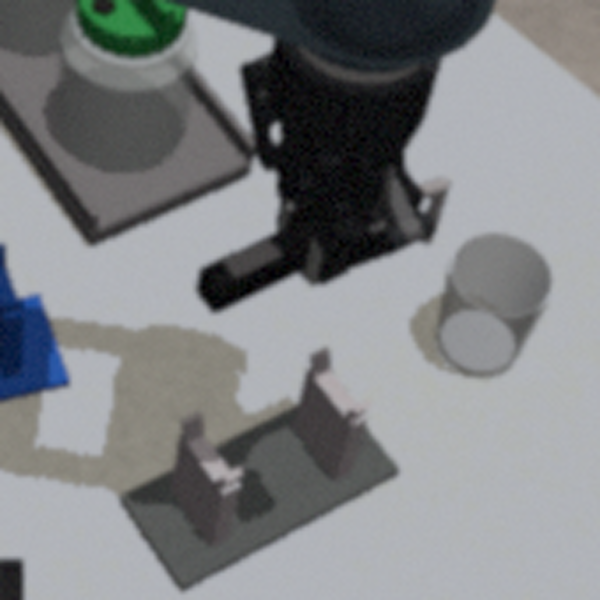

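The probe is held level above the stand, with the tip at px (442,267) against a prediction of (440,268). The beaker is undisturbed. Lower onto the saddles and release.

Call:
drive_tool --motion '[0,-1,-1,-50,0,0,-1,-1,-100,0,0,-1,-1,-140,0,0,-1,-1,-155,0,0,-1,-1,-162,0,0,-1,-1,-166,0,0,-1,-1,-168,0,0,-1,-1,-169,0,0,-1,-1,-169,0]'

```text
clock: 16.05
tool_pos: [0.4883, -0.356, 0.245]
ee_rot: [-1.575, -0.003, -0.139]
contact_force: [0.3, 0.4, -3.0]
finger_gap: 0.195
```

Call:
drive_tool --motion '[0,0,0,-2,0,0,0,0,-3,0,0,0,0,-3,0]'

```text
clock: 16.35
tool_pos: [0.4887, -0.3564, 0.2435]
ee_rot: [-1.576, -0.004, -0.139]
contact_force: [-0.9, 1.6, 4.2]
finger_gap: 0.195
```

Seated (Fz +4). Open and retreat upward.

Call:
drive_tool --motion '[30,0,0,-1,0,50,0,0,0,0,50,0,0,0,0,50,0,0,20,0,50,0,0,60,0,50,0,0,110,0,50,0,0,160,0,50,0,0,160,0,50,0,0,160,0]'

```text
clock: 17.25
tool_pos: [0.4888, -0.3566, 0.4052]
ee_rot: [-1.578, -0.006, -0.139]
contact_force: [-0.4, 1.3, -0.1]
finger_gap: 0.585
```

Run:
```python
from h import *
s=sense();m=camera_model("wrist");I=grab_frame("wrist");S=grab_frame("side");T=grab_frame("top")
print(s["tool_pos"],s["ee_rot"]);np.savez("w4.npz",K=m["K"],view=m["view"])
out=np.zeros((600,800,3),np.uint8);out[:350,:640]=I[:350]
out[350:600,:300]=cv2.resize(S[285:370,345:447],(300,250),interpolation=cv2.INTER_CUBIC)
out[350:600,310:797]=cv2.resize(T[145:240,165:350],(487,250),interpolation=cv2.INTER_CUBIC)
cv2.imwrite("pics/w4.png",out)
```

```text
[ 0.48880955 -0.35657126  0.40517432] [-1.57798841 -0.00621002 -0.13899991]
```

View pics/w4.png

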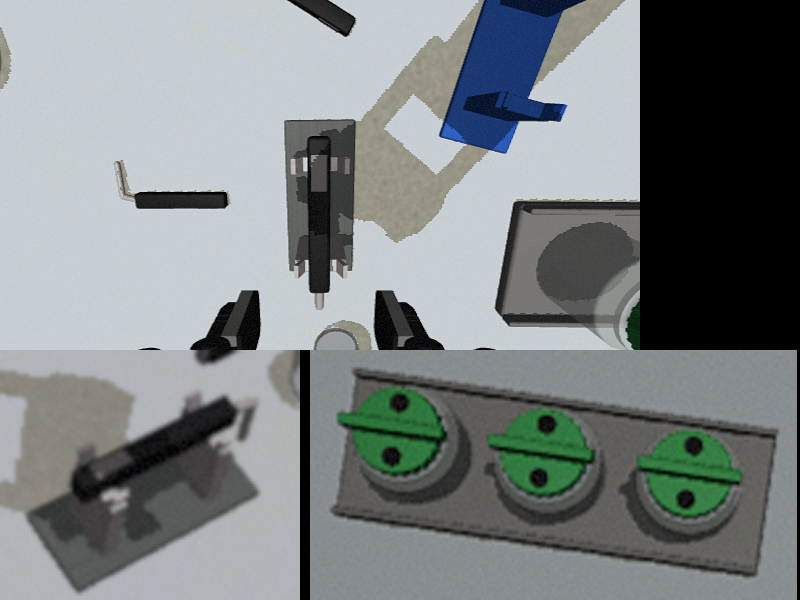

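The probe is back, level on both saddles: handle at px (319,137)–(319,292), nose to the +x end, same relation to the base as at the start. The caps are all in line and the gripper is clear.

```bash
python3 -c "
from plant import *
print(finish_job())"
```

```text
the job is handed in; nothing more can be done
None
```

The whole job is done and handed in at about 17 s of the 61 s allowed; `finish_job()` reports no verdict.

- **Cap:** I gripped the loose cap's T-handle (right-hand jar in the top view) and turned it about 1.64 rad clockwise. It stopped with about 0.5 N·m at the wrist, well above the 0.12 N·m friction. The last top view shows all three handles in line with the row.
- **Septa:** I touched the probe tip on the near septum (about 12 N), then the far one (about 8 N). Before each descent, the side view put the tip within about 1 px of where I had calculated it.
- **Probe:** It is back on its stand, and the last pictures show it level on both saddles with its nose to the stand's +x end. The gripper is open and about 160 mm above it.
- **Flask and beaker:** The beaker looked undisturbed in the last side view it appeared in. The arm never went low near the flask, but I took no final picture of it.

No check failed. While closing on the cap handle and on the probe, the gripper read about 6 N upward. On the cap I reopened, raised it 5 mm and regripped.

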